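# Lay out the saw job's blanks on their pads

### The job

Stand each of the three cut blanks (round bar, square tube, flat bar) upright on the pad whose yellow outline matches its section, centred in the outline and turned to line up with it. The flat bar is in the stock bay behind the oil tin: lift the tin aside first, keeping it upright at all times, take the bar out, and afterwards stand the tin back in the middle of its white ring in the bay. Leave the hammer and the jar where they are, and let go of everything at the end.

Things in the scene. Friction and masses are not known exactly. Their poses are not given: they have to be found in the camera images.
- rod: Cut blank of round copper bar, solid, standing on end: diameter 38 mm, 50 mm tall. Loose. Origin: centre of the underside; z up.
- tube: Cut blank of square aluminium tube, standing on end, open through from top to bottom: 40 x 40 mm outside, wall 4 mm, 55 mm tall. Loose. Origin: centre of the underside; z up. x and y square to the faces.
- bar: Cut blank of flat bar, solid, red-primed with a bare steel top: 25 mm along its x, 60 mm along its y, 45 mm tall. Loose; it starts in the green-walled bay behind the tin, its x along the bay's x, 45 mm free behind it and 8 mm at each end: fingers fit only before and behind it, with the tin gone. Origin: centre of the underside; z up.
- pad_round: A black square pad fixed to the bench, 100 x 100 x 6 mm thick, with a yellow painted outline in its middle: a circle of 56 mm diameter. Origin: centre of the underside; z up.
- pad_square: A black square pad fixed to the bench, 100 x 100 x 6 mm thick, with a yellow painted outline in its middle: a square of 56 mm side, its sides along the pad's x and y. Origin: centre of the underside; z up.
- pad_flat: A black square pad fixed to the bench, 100 x 100 x 6 mm thick, with a yellow painted outline in its middle: a rectangle, 40 mm along the pad's x and 76 mm along its y. Origin: centre of the underside; z up.
- tin: Blue cutting-oil tin with a white band and a small black cap: diameter 54 mm (55 over the thin rim at the top), 88 mm tall, 98 mm with the cap (20 mm wide). Loose; it starts on the white ring of the bay, about 5 mm in front of the flat bar. Origin: centre of the underside; z up.
- bay: Stock bay fixed to the bench. Origin: bench level, under the centre of its white ring (68 mm wide) for the tin. Grey floor 6 mm thick, x -43 to +111, y -46 to +46 mm. Green walls 8 mm thick, tops 52 mm above the bench: two along x (x 29 to 111 mm, 76 mm apart inside) and one across the +x end (inner face x = 103 mm); the -x end is open. The flat bar starts at x = +45 mm.
- hammer: Bystander: a hammer, 260 mm long, lying on the bench along its x with the head to +x, the head 88 mm long across its y and 26 mm high. Not to be disturbed. Origin: bench level, about the middle of its length.
- jar: Bystander: a lidded jar with an orange cap, diameter 60 mm, 55 mm tall, on the far part of the bench. Not to be disturbed. Origin: centre of the underside.
Mind the look-alikes: they are no part of the job. What is shaped like the pad_flat but turquoise is not meant.

How it is judged:
By the outcome, as a careful person would: the job done as asked, in the order asked, and still so for the second after the job is handed in, with the robot touching nothing.
It also fails if it takes over 136 s, if anything falls off the work surface, if the arm or the gripper's body presses on something with over 40 N, if the wrist force passes 120 N, or if a joint passes its speed limit or range.

### The arm

A 6-joint arm with a two-finger parallel gripper is mounted at the origin on the work surface. World frame = base frame: x ahead of the robot, y to its left, z up, the work surface at z = 0. Lengths are in m, angles in rad, forces in N, time in s.
With the tool pointing down it reaches from about 0.325 to 0.9 m from the base axis. Payload 6.1 kg.
Tool frame: the origin (TCP) lies midway between the tips of the shut fingers; the grasp point (between the pads) lies 19 mm behind it; x points along the fingers, y is the direction in which the jaws open and shut, and the axes are right-handed (so a half turn about x gives the same grasp; the last joint's range is limited). The gripper opens to 85 mm and grips with 20 to 120 N. Pads are 22 mm wide; open, the fingers measure 114 mm over their backs; the gripper's body (76 mm by 85 mm) begins 54 mm behind the grasp point. The pads swing forward as they close: fully open they stand 13 mm farther back than shut.
Start: joints at [1.146, 0.22, 1.526, -0, 1.395, -0.126], TCP at [0.184, 0.597, 0.194] pointing down, gripper open.
Joint ranges: [-2.98, 2.98], [-0.91, 2.08], [0.09, 2.57], [-1.24, 4.39], [0.2, 2.65], [-2.68, 2.68]. Speed limits (rad/s): [2.57, 2.57, 3.01, 3.14, 3.14, 3.14].

### API

Orientations are given as [roll, pitch, yaw] about the fixed x, y, z axes, in that order (R = Rz(yaw) Ry(pitch) Rx(roll)).
In Python, from plant import movep, move_l, set_joints, gripper_to, hold, inverse_kinematics, observe, get_image, get_calibration, Unreachable, job_done gives the robot as it stands. Calls block until the motion is done:
- movep(position, orientation): joint-space move of the TCP to a pose.
- move_l(position, feed=0.15, rotation=None, max_force=None): straight line of the TCP; rotation=None keeps the orientation; feed is the mean speed in m/s. With max_force (N) it stops when the force on the tool has changed by that much, and returns True; else False.
- set_joints(angles): joint-space move.
- gripper_to(opening, f_grip=None): finger opening in m; f_grip is the grip in N (None keeps the last); returns when the fingers have stopped.
- hold(seconds).
- inverse_kinematics(position, orientation): joint angles nearest the present ones, or None.
- observe(): the state.
- get_image(name): name is "side" or "top" or "wrist"; returns (picture, depth): 480x640x3 uint8, red, green, blue; 480x640 float32, m along the optical axis (not along the pixel's ray), 0 where there is no reading.
- get_calibration(name): a dict with "intrinsics" (3x3 intrinsics, pixels), "world_from_camera" (4x4, takes a point from camera to world coordinates). Camera axes: x right, y down, z forward; pixel columns grow to the right and rows downward; lengths in m; the calibration is good to about 2 mm. A picture is of the moment at which its call begins: read the wrist's pose just before it. get_calibration takes no time and is no camera call; for the wrist camera it gives the pose at the moment of the call.
A pose or a line that the arm cannot do raises Unreachable and nothing moves.
- job_done(): hands the job in, once; it reports no verdict.
The state is a dict: "time_s": time; "q": joint angles; "joint_velocities": joint speeds; "joint_torque": joint torques, N m; "eef_pos": TCP position; "tcp_rot": TCP orientation; "ft_force": force on the tool from outside, world axes, zero at the start; "torque": the same for the moment, N m; "opening": finger opening in m.
Only numpy, scipy, OpenCV 4.12 (cv2) and the standard library are available. Lean on these libraries where they do the work, as an engineer would, in place of code of your own. Each camera call takes 0.05 s, during which the arm holds its last target.

## Working session

There is one attempt and no reset: what is moved stays moved. The work goes in short steps, each a Python script; the robot and the scene stay as the last script left them, time stands still between calls to the robot, and variables do not carry over. Pictures are saved under pics/ and viewed, and the job is handed in when it is done.

```bash
mkdir -p pics; ls; python3 - <<'E'
from plant import *
import cv2,numpy as np
s=observe();print(s)
for n in("top","side","wrist"):
    c=get_calibration(n);print(n,c["intrinsics"].tolist(),np.round(c["world_from_camera"],4).tolist())
    p,d=get_image(n);cv2.imwrite(f"pics/{n}0.png",p[:,:,::-1]);np.savez(f"pics/{n}0.npz",p=p,d=d)
E
```

```text
pics
{'time_s': 0.0, 'q': array([ 1.14589322e+00,  2.21296028e-01,  1.52757774e+00, -6.76064070e-06,
        1.39469819e+00, -1.26115859e-01]), 'joint_velocities': array([0.00084838, 0.000173  , 0.0016543 , 0.00012185, 0.00096414,
       0.00025776]), 'joint_torque': array([-4.08928390e-04, -4.96913195e+01, -3.89388156e+01, -3.34845217e-04,
        1.14321389e-02,  2.72177510e-05]), 'eef_pos': array([0.18371402, 0.59669107, 0.19267367]), 'tcp_rot': array([-1.69355056,  1.56881701, -1.99233662]), 'ft_force': array([-0.32381129, -0.22641783, -0.48388022]), 'torque': array([ 0.01071581, -0.03557875,  0.00946555]), 'opening': 0.08560131982119747}
top [[557.1265302883737, 0.0, 318.8732932400933], [0.0, 557.1265302883737, 240.93932841110512], [0.0, 0.0, 1.0]] [[0.0117, -0.9915, 0.1295, 0.4549], [-0.9999, -0.0119, -0.0006, -0.0146], [0.0022, -0.1295, -0.9916, 1.1669], [0.0, 0.0, 0.0, 1.0]]
side [[443.0277173220248, 0.0, 322.882227753816], [0.0, 443.0277173220248, 241.39444868103288], [0.0, 0.0, 1.0]] [[-0.9608, -0.1805, 0.2105, 0.4051], [-0.2773, 0.6209, -0.7332, 0.662], [0.0016, -0.7629, -0.6466, 0.6215], [0.0, 0.0, 0.0, 1.0]]
wrist [[417.7637890603074, 0.0, 321.02294774729376], [0.0, 417.7637890603074, 245.24146884121367], [0.0, 0.0, 1.0]] [[0.295, 0.9199, 0.2583, 0.1189], [0.9555, -0.2836, -0.0813, 0.6189], [-0.0016, 0.2708, -0.9626, 0.372], [0.0, 0.0, 0.0, 1.0]]
```

View pics/top0.png

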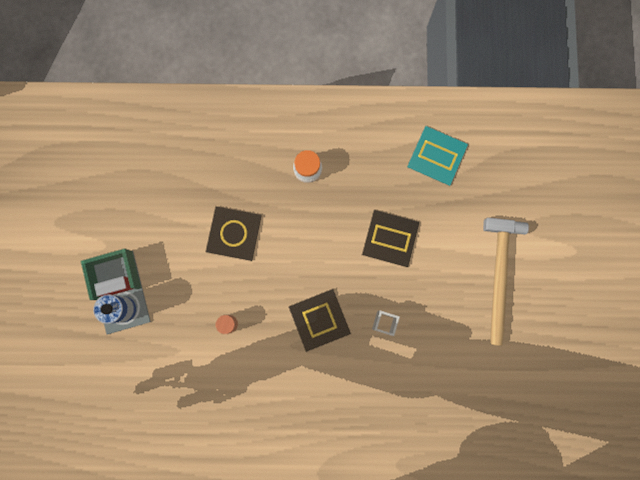

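View pics/side0.png

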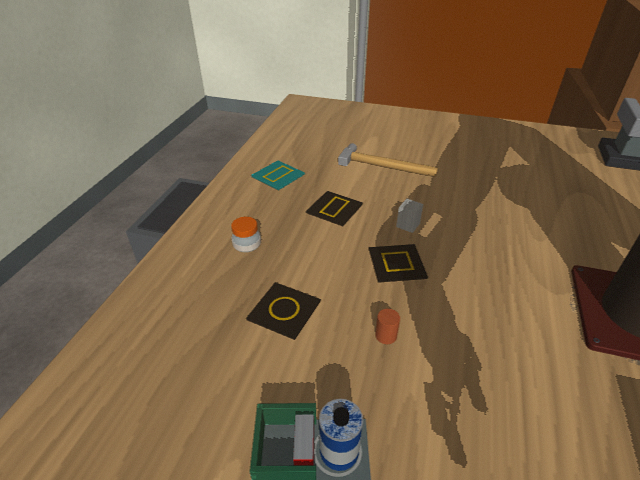

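View pics/wrist0.png

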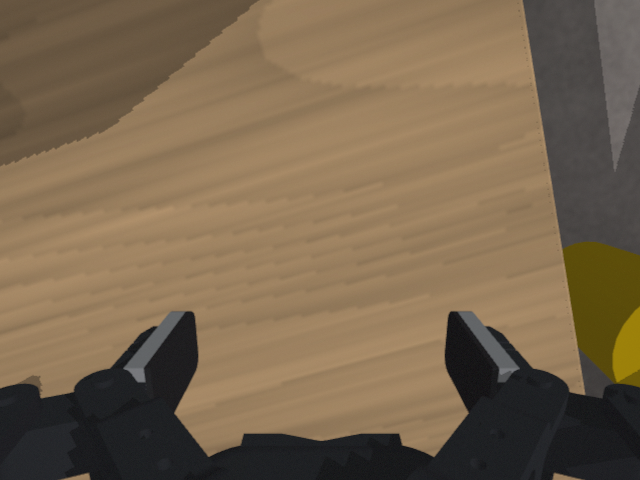

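The top view shows two yellow-rectangle pads. The black one at (391,238) fits pad_flat. The turquoise one at (438,155) is the look-alike. The other items are the round pad (232,234), square pad (319,320), rod (226,324), tube (386,322), and the bay with the tin (112,310) and bar (112,286).

```bash
cat > h.py <<'E'
import numpy as np,cv2
from plant import *
def load(n,tag):
    z=np.load(f"pics/{n}{tag}.npz");return z["p"],z["d"]
def ray(px,z,K,T):
    px=np.asarray(px,float).reshape(-1,2)
    d=np.c_[px,np.ones(len(px))]@np.linalg.inv(K).T@T[:3,:3].T
    o=T[:3,3];t=(z-o[2])/d[:,2]
    return o+d*t[:,None]
def cal(n):
    c=get_calibration(n);return np.array(c["intrinsics"]),np.array(c["world_from_camera"])
def hsv(p):return cv2.cvtColor(p,cv2.COLOR_RGB2HSV)
def blobs(m,amin=30):
    cs,_=cv2.findContours(m.astype(np.uint8),cv2.RETR_EXTERNAL,cv2.CHAIN_APPROX_NONE)
    return [c for c in cs if cv2.contourArea(c)>amin]
def rect(pts):
    P=(pts[:,:2]*1000).astype(np.float32)
    (c,s,a)=cv2.minAreaRect(P);return np.array(c),s,a
def snap(n,tag):
    T=cal(n);p,d=get_image(n);cv2.imwrite(f"pics/{n}{tag}.png",p[:,:,::-1]);np.savez(f"pics/{n}{tag}.npz",p=p,d=d,K=T[0],T=T[1]);return p,d,T[0],T[1]
E
python3 - <<'E'
from h import *
for n in("top","side"):
    K,T=cal(n);p,d=load(n,0);h=hsv(p).astype(int)
    H,S,V=h[...,0],h[...,1],h[...,2]
    print("==",n)
    def show(name,m,z,amin=30):
        for c in blobs(m,amin):
            P=ray(c[:,0]+0.0,z,K,T);r=rect(P);M=cv2.moments(c)
            u,v=M['m10']/M['m00'],M['m01']/M['m00']
            print(name,"px",round(u),round(v),"ctr mm",np.round(r[0],1),"size",np.round(r[1],1),"ang",round(r[2],1),"depthz",np.round((ray([[u,v]],0,K,T)[0])[:2]*1000,1))
    show("yellow",(H>20)&(H<32)&(S>150)&(V>120),0.006)
    show("black",(V<60)&(S<150),0.006,500)
    show("copper",(H<12)&(S>110)&(V>110),0.05,60)
    show("green",(H>60)&(H<90)&(S>80)&(V<140),0.052,100)
    show("white",(S<40)&(V>150),0.055,60)
    show("blue",(H>100)&(H<125)&(S>120),0.094,60)
p,d=load("top",0)
for nm,(u0,v0,u1,v1) in dict(bay=(70,235,170,345),tube=(365,300,405,365)).items():
    c=cv2.resize(p[v0:v1,u0:u1],None,fx=6 if nm=="bay" else 10,fy=6 if nm=="bay" else 9,interpolation=cv2.INTER_NEAREST)
    cv2.imwrite(f"pics/c_{nm}.png",c[:600,:800,::-1])
a=cv2.imread("pics/c_bay.png")
E
```

```text
== top
yellow px 311 313 ctr mm [452.2 -13.6] size [36.3 54.8] ang 22.8 depthz [456.8  -0.7]
yellow px 391 238 ctr mm [ 615.3 -166.2] size [76.2 40.4] ang 75.3 depthz [ 616.  -166.9]
yellow px 233 233 ctr mm [621.4 165.5] size [54.5 53.3] ang 46.1 depthz [622.3 166.4]
yellow px 438 155 ctr mm [ 796.1 -267.7] size [73.6 37.4] ang 66.2 depthz [ 797.7 -269.2]
copper px 226 324 ctr mm [432.7 166.8] size [35.5 39.7] ang 1.8 depthz [431.7 175.5]
copper px 307 163 ctr mm [762.5  12. ] size [50.8 51.5] ang 0.7 depthz [776.4  12.5]
green px 93 273 ctr mm [527.9 407.2] size [81.5 88.5] ang 16.9 depthz [533.3 457. ]
white px 110 286 ctr mm [505.2 400. ] size [23.  57.9] ang 16.4 depthz [507.6 420.6]
white px 503 225 ctr mm [ 636.5 -392.2] size [87.4 25.3] ang 86.6 depthz [ 645.5 -405.5]
white px 303 177 ctr mm [736.1  21.1] size [50.6 21. ] ang 64.7 depthz [745.8  20. ]
== side
yellow px 284 308 ctr mm [622.7 164. ] size [53.5 52.8] ang 16.2 depthz [624.3 159.9]
yellow px 334 206 ctr mm [ 615.9 -167.2] size [76.4 39.3] ang 74.3 depthz [ 618.3 -174.4]
black px 274 450 ctr mm [535.7 389.1] size [
[... 665 characters left out ...]

copper px 388 326 ctr mm [430.6 188. ] size [35.2 72.4] ang 7.1 depthz [432.9 146.9]
green px 279 442 ctr mm [528.6 412.3] size [ 80.3 100.3] ang 16.8 depthz [545.1 395.6]
green px 277 175 ctr mm [ 765.  -195.3] size [95.1 97. ] ang 66.2 depthz [ 797.9 -270.8]
white px 246 247 ctr mm [732.6  77.9] size [49.4 25.3] ang 12.0 depthz [759.7  21.8]
white px 43 149 ctr mm [1388.7 -129.8] size [ 84.1 225.8] ang 45.0 depthz [1493.7 -211.8]
white px 269 48 ctr mm [ 1250.7 -1208.4] size [ 890.1 1404.1] ang 16.5 depthz [ 1209.4 -1255.3]
blue px 338 465 ctr mm [450.4 439.1] size [43.7 18.3] ang 10.0 depthz [456.8 402.9]
blue px 339 443 ctr mm [454.7 414.9] size [49.1 26.3] ang 11.7 depthz [463.  374.1]
```

View pics/c_bay.png

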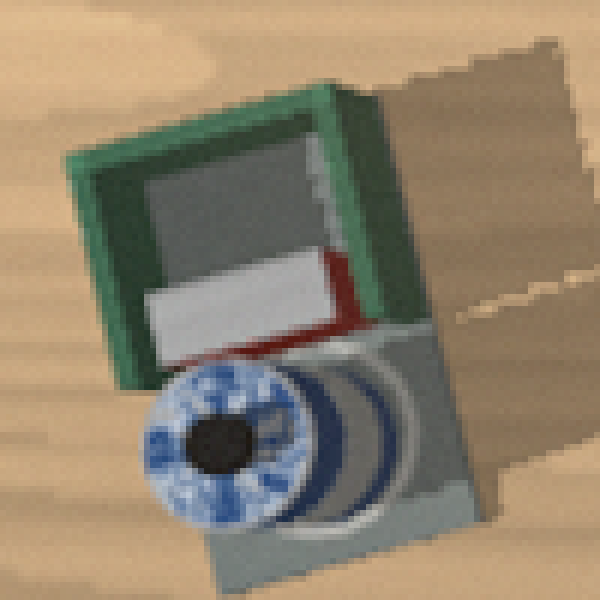

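View pics/c_tube.png

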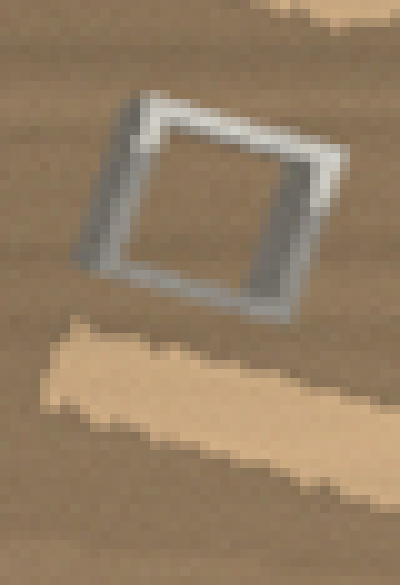

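The crop shows the tin's top disc centred near (108,309), the bar's bare top at about (110,286), and the bay at yaw of about 16.5°. The tube's open square top is at (386,321). Next I'll take closer wrist looks, starting with the bay.

```bash
python3 - <<'E'
from h import *
a=np.radians(16.5);u=np.array([np.cos(a),np.sin(a)])
t=np.array([.462,.387])-0.03*u
movep([t[0],t[1],.25],[0,np.pi/2,a])
print(observe()["time_s"],observe()["eef_pos"]);snap("wrist",1)
E
```

```text
1.425 [0.43271717 0.37895956 0.24976376]
```

View pics/wrist1.png

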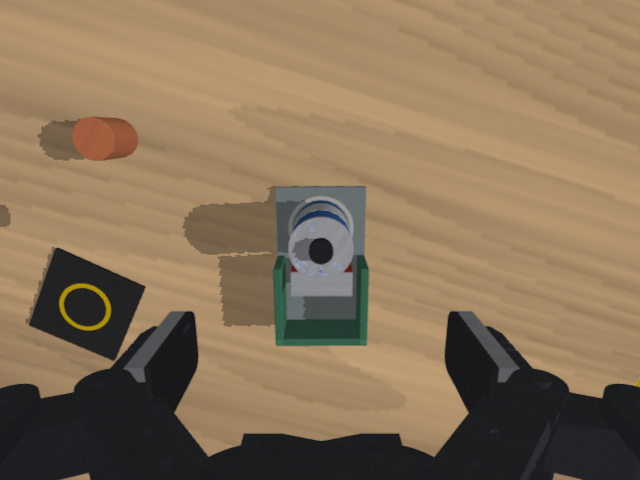

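The wrist view shows the tin cap at (320,251), the bar's top at (321,284), the green walls with their end at v=345, and the floor front edge at v=187. The rod is at (95,138) and pad_round at (85,307).

```bash
python3 - <<'E'
from h import *
z=np.load("pics/wrist1.npz");p,d,K,T=[z[k] for k in"pdKT"]
h=hsv(p).astype(int);H,S,V=h[...,0],h[...,1],h[...,2]
def show(name,m,zz,amin=30):
    for c in blobs(m,amin):
        P=ray(c[:,0],zz,K,T);r=rect(P);cc,rr=cv2.minEnclosingCircle((P[:,:2]*1000).astype(np.float32))
        dd=d[m.astype(bool)];x,y,w,hh=cv2.boundingRect(c)
        sub=np.zeros(m.shape,np.uint8);cv2.drawContours(sub,[c],-1,1,-1);dm=np.median(d[(sub>0)&m])
        M=cv2.moments(c);uv=[M['m10']/M['m00'],M['m01']/M['m00']]
        Pz=(T[:3,:3]@(np.linalg.inv(K)@[uv[0],uv[1],1]*dm)+T[:3,3])[2]
        print(name,"px",np.round(uv),"ctr",np.round(r[0],1),"size",np.round(r[1],1),"ang",round(r[2],1),"circ",np.round(cc,1),round(rr,1),"z~",round(Pz*1000,1))
mm=np.zeros(V.shape,bool);mm[180:350,260:380]=1
show("cap",(V<60)&mm&(S<120),.104,100)
show("bartop",(S<45)&(V>165)&mm&(np.arange(480)[:,None]>270),.051,100)
show("green",(H>55)&(H<95)&(S>80)&mm,.052,100)
show("yellow",(H>20)&(H<32)&(S>150)&(V>120),0.006)
show("copper",(H<12)&(S>125)&(V>140)&(np.arange(640)[None,:]<150),0.05,60)
# tin top via depth: points with world z within 89..99
uu,vv=np.meshgrid(np.arange(640),np.arange(480))
W=(np.stack([uu,vv,np.ones_like(uu)],-1)@np.linalg.inv(K).T*d[...,None])@T[:3,:3].T+T[:3,3]
m=(abs(W[...,2]-.094)<.004)&mm;show("tintop",m,.094)
m=(abs(W[...,2]-.104)<.004)&mm;show("capz",m,.104)
m=(abs(W[...,2]-.051)<.004)&mm&(S<60)&(V>120);show("barz",m,.051)
m=(W[...,2]>.002)&mm;show("floor",m,.006)
E
```

```text
cap px [347. 316.] ctr [495.7 411.7] size [72.3 40.6] ang 15.5 circ [493.4 421.1] 37.2 z~ 22.9
cap px [320. 251.] ctr [459.7 387.9] size [21.1 18.7] ang 16.5 circ [459.7 388. ] 10.7 z~ 102.7
green px [321. 317.] ctr [523.8 407. ] size [92.5 90.4] ang 16.5 circ [525.7 407.9] 62.5 z~ 43.7
yellow px [ 85. 307.] ctr [622.6 166.2] size [55.2 55.3] ang 75.4 circ [622.6 166.2] 28.1 z~ 6.1
copper px [102. 138.] ctr [431.9 181.5] size [36.3 56.6] ang 7.7 circ [429.8 181.2] 28.5 z~ 47.5
tintop px [321. 248.] ctr [460.8 388.7] size [53.9 53.7] ang 16.5 circ [460.9 388.7] 27.6 z~ 93.7
capz px [321. 252.] ctr [460.8 388.7] size [20.3 19.5] ang 16.5 circ [460.9 388.4] 10.4 z~ 103.1
barz px [321. 285.] ctr [506.3 402.6] size [23.7 59.1] ang 16.5 circ [506.3 402.4] 31.3 z~ 50.2
floor px [321. 267.] ctr [507.8 402.6] size [179.1 103.4] ang 16.5 circ [509.7 403.1] 101.3 z~ 30.3
```

Everything fits its known size: cap 20 mm, tin top Ø54 at z 94, bar 24×59 at z 50, bay yaw 16.5°. I'll move the tin aside and then look at the bay again.

```bash
python3 - <<'E'
from h import *
a=np.radians(16.5);u=np.array([np.cos(a),np.sin(a)])
t=np.array([.4608,.3887]);R=[0,np.pi/2,a]
movep([*t,.16],R); move_l([*t,.044],feed=.12)
gripper_to(0.04,50); print("open",observe()["opening"],observe()["time_s"])
move_l([*t,.09],feed=.08)
s=t-0.13*u
move_l([*s,.09],feed=.12)
print("held",observe()["opening"],observe()["ft_force"])
print(move_l([*s,.0375],feed=.05,max_force=6),observe()["eef_pos"])
gripper_to(0.085); move_l([*s,.17],feed=.2)
t2=np.array([.462,.387])-0.03*u
movep([*t2,.25],R);print(observe()["time_s"]);snap("wrist",2)
E
```

```text
open 0.0513661803654088 3.475
held 0.05147778684852869 [-0.7868363   0.19629287 -4.13359003]
True [0.33578072 0.35132369 0.03933589]
8.1917
```

View pics/wrist2.png

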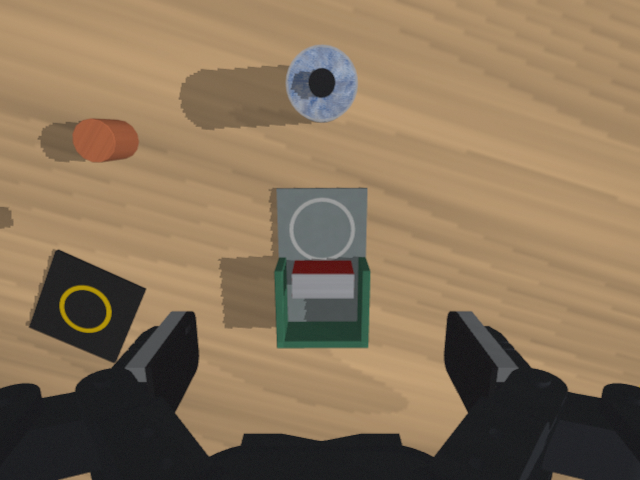

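The tin stands upright at (321,83). The white ring at (322,229) and the bar's top at (322,287) are now clear.

```bash
cat >> h.py <<'E'
def world(d,K,T):
    uu,vv=np.meshgrid(np.arange(640),np.arange(480))
    return (np.stack([uu,vv,np.ones_like(uu)],-1)@np.linalg.inv(K).T*d[...,None])@T[:3,:3].T+T[:3,3]
def show(name,m,zz,d,K,T,amin=30):
    W=world(d,K,T)
    for c in blobs(m,amin):
        P=ray(c[:,0],zz,K,T);r=rect(P);cc,rr=cv2.minEnclosingCircle((P[:,:2]*1000).astype(np.float32))
        sub=np.zeros(m.shape,np.uint8);cv2.drawContours(sub,[c],-1,1,-1)
        M=cv2.moments(c);uv=[M['m10']/M['m00'],M['m01']/M['m00']]
        print(name,"px",np.round(uv),"ctr",np.round(r[0],1),"size",np.round(r[1],1),"ang",round(r[2],1),"circ",np.round(cc,1),round(rr,1),"z",round(1000*np.median(W[...,2][(sub>0)&m]),1))
E
python3 - <<'E'
from h import *
z=np.load("pics/wrist2.npz");p,d,K,T=[z[k] for k in"pdKT"]
h=hsv(p).astype(int);H,S,V=h[...,0],h[...,1],h[...,2];W=world(d,K,T);Z=W[...,2]
U=np.arange(640)[None,:]+0*Z;Y=np.arange(480)[:,None]+0*Z
A=(d,K,T)
bay=(U>260)&(U<380)&(Y>180)&(Y<360)
m=bay&(Y<268)&(S<30)&(V>130)&(Z<.015);print(np.median(h[215:225,310:330].reshape(-1,3),0));show("ring",bay&(Y<263)&(V>150)&(Z<.015),.006,*A,100)
show("bar",bay&(abs(Z-.051)<.004)&(S<60),.051,*A)
show("tin",(Y<140)&(abs(Z-.094)<.004),.094,*A) 
show("cap",(Y<140)&(U>260)&(abs(Z-.104)<.003),.104,*A) 
show("tincap0",(Y<140)&(abs(Z-.088)<.004),.088,*A) 
show("rod",(U<150)&(abs(Z-.050)<.003),.05,*A)
show("pad",(U<150)&(V<70)&(Z<.02)&(Z>.003),.006,*A,300)
show("yel",(H>20)&(H<32)&(S>150)&(V>120),0.006,*A)
m=(Z>.003)&(Z<.009)&bay&(Y<263);show("floor",m,.006,*A)
E
```

```text
[ 90.  20. 113.]
ring px [320. 225.] ctr [462.3 388.2] size [63.1 65.5] ang 18.8 circ [463.8 388.9] 33.2 z 5.9
ring px [327. 212.] ctr [456.8 385.2] size [ 85.2 124.5] ang 16.4 circ [456.4 386.6] 74.2 z -0.7
bar px [323. 286.] ctr [506.3 402.8] size [24.6 59.6] ang 16.5 circ [505.8 402.6] 31.8 z 50.2
tin px [322.  83.] ctr [335.6 351.3] size [19.6 19.4] ang 16.4 circ [335.7 351.2] 10.3 z 97.0
tincap0 px [322.  83.] ctr [335.7 351. ] size [54.2 54.1] ang 16.4 circ [335.8 351.3] 27.4 z 87.2
rod px [ 94. 141.] ctr [432.9 172.5] size [37.5 37.4] ang 57.4 circ [433.4 172.5] 19.4 z 49.2
pad px [ 86. 307.] ctr [620.7 167.3] size [99.3 99.9] ang 79.8 circ [621.4 167.3] 69.2 z 5.5
yel px [ 85. 309.] ctr [622.5 166.4] size [54.5 56. ] ang 16.5 circ [622.1 166.2] 28.1 z 5.9
floor px [322. 224.] ctr [460.  388.4] size [77.2 92. ] ang 16.5 circ [458.  387.6] 58.2 z 5.6
```

The wrist camera agrees with the arm: the tin was released at (335.8,351.3) and measured at (335.7,351.2). I'll take the bar next, then look at pad_flat from above while holding it.

```bash
python3 - <<'E'
from h import *
for y in(-73.5,106.5,-104.7,75.3):
    p=[.5063,.4027] if y in(-73.5,106.5) else [.6153,-.1662]
    q=inverse_kinematics([*p,.05],[0,np.pi/2,np.radians(y)]);print(y,None if q is None else np.round(q,2))
E
```

```text
-73.5 [ 0.55  0.4   1.58 -0.    1.16  0.26]
106.5 None
-104.7 [-0.39  0.38  1.61 -0.    1.15 -0.13]
75.3 None
```

```bash
python3 - <<'E'
from h import *
b=[.5063,.4027];R=[0,np.pi/2,np.radians(-73.5)]
gripper_to(.05)
movep([*b,.16],R); print(move_l([*b,.014],feed=.1,max_force=15),observe()["eef_pos"])
gripper_to(0.015,60); print("open",observe()["opening"])
move_l([*b,.15],feed=.12);print("open",observe()["opening"],observe()["ft_force"])
a=np.radians(-104.7);u=np.array([np.cos(a),np.sin(a)]);t=np.array([.6153,-.1662])-.03*u
movep([*t,.25],[0,np.pi/2,a]);print(observe()["time_s"],observe()["opening"]);snap("wrist",3)
E
```

```text
False [0.50691032 0.40307372 0.01492097]
open 0.014988560750589052
open 0.014985675939754922 [ 0.01533242 -0.94924793 -0.94179471]
15.4083 0.015018574646151762
```

View pics/wrist3.png

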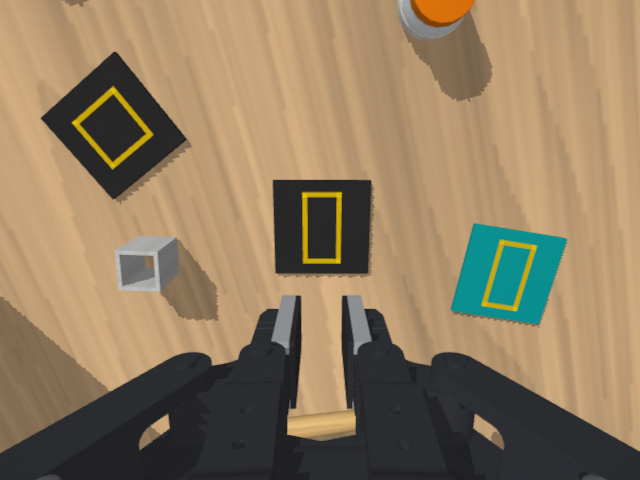

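The gripper is empty: it closed fully to 15 mm. I'll measure the pads and tube from this view, then go back and see what happened in the bay.

```bash
python3 - <<'E'
from h import *
z=np.load("pics/wrist3.npz");p,d,K,T=[z[k] for k in"pdKT"]
h=hsv(p).astype(int);H,S,V=h[...,0],h[...,1],h[...,2];W=world(d,K,T);Z=W[...,2]
U=np.arange(640)[None,:]+0*Z;Y=np.arange(480)[:,None]+0*Z
A=(d,K,T)
show("yel",(H>20)&(H<32)&(S>150)&(V>120),0.006,*A)
show("pad",(V<70)&(Z<.015)&(Z>.002),.006,*A,300)
show("tube",(U<220)&(abs(Z-.055)<.004),.055,*A)
gripper_to(.085)
a=np.radians(16.5);u=np.array([np.cos(a),np.sin(a)])
t=np.array([.462,.387])-0.03*u
movep([t[0],t[1],.25],[0,np.pi/2,a]);print(observe()["time_s"]);snap("wrist",4);snap("side",4)
E
```

```text
yel px [508. 275.] ctr [ 796.7 -266.7] size [75.6 39.3] ang 66.2 circ [ 796.5 -266.5] 41.8 z 5.9
yel px [321. 227.] ctr [ 616.1 -165.2] size [76.2 40.5] ang 74.6 circ [ 616.1 -165.2] 42.7 z 5.8
yel px [112. 128.] ctr [444.2 -16.9] size [56.5 56.3] ang 22.2 circ [443.9 -16.5] 38.9 z 5.7
pad px [322. 226.] ctr [ 616.4 -164.3] size [98.  98.6] ang 75.3 circ [ 616.2 -164.7] 68.8 z 5.2
pad px [114. 126.] ctr [445.7 -17.2] size [99.4 99.3] ang 22.1 circ [445.7 -17.2] 69.1 z 5.0
tube px [138. 270.] ctr [ 441.1 -149.7] size [41.1 41.1] ang 73.3 circ [ 440.9 -150. ] 28.5 z 53.8
18.125
```

View pics/wrist4.png

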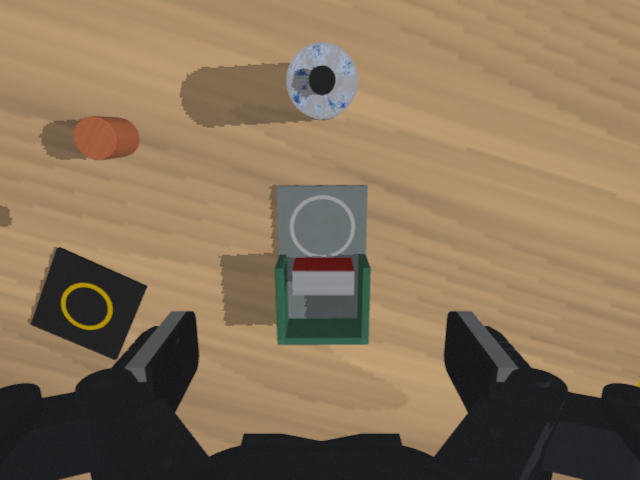

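View pics/side4.png

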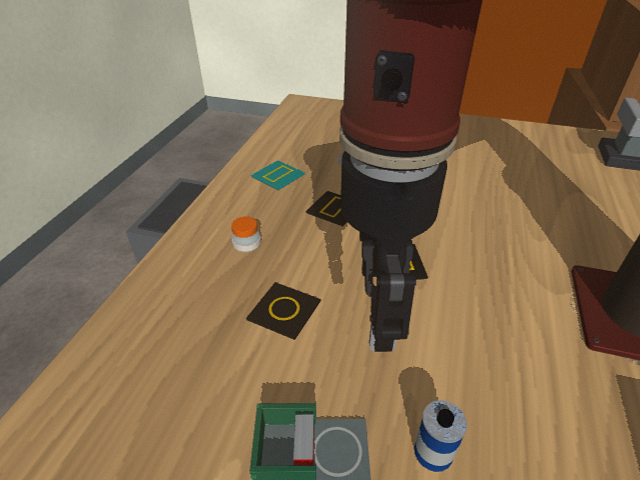

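The bar still stands where it was and looks untouched. I'll retry in steps, with a picture at the grasp pose before closing.

```bash
python3 - <<'E'
from h import *
z=np.load("pics/wrist4.npz");p,d,K,T=[z[k] for k in"pdKT"]
h=hsv(p).astype(int);H,S,V=h[...,0],h[...,1],h[...,2];W=world(d,K,T);Z=W[...,2]
U=np.arange(640)[None,:]+0*Z;Y=np.arange(480)[:,None]+0*Z
A=(d,K,T)
bay=(U>260)&(U<380)&(Y>180)&(Y<360)
show("bar",bay&(abs(Z-.051)<.004)&(S<60),.051,*A)
show("ring",bay&(Y<260)&(V>150)&(Z<.015)&(Z>.003),.006,*A,100)
show("tin",(Y<140)&(abs(Z-.088)<.004),.088,*A) 
b=[.5063,.4027];R=[0,np.pi/2,np.radians(-73.5)]
gripper_to(.05);print(observe()["opening"])
movep([*b,.16],R); snap("wrist",5);print(move_l([*b,.014],feed=.1,max_force=15),observe()["eef_pos"],observe()["tcp_rot"],observe()["opening"],observe()["ft_force"])
snap("wrist",6);snap("side",6)
E
python3 -c "
import cv2,numpy as np
a=[cv2.imread(f'pics/{n}.png') for n in('wrist5','wrist6','side6')]
cv2.imwrite('pics/m6.png',np.vstack([np.hstack([cv2.resize(a[0],(400,300)),cv2.resize(a[1],(400,300))]),cv2.resize(a[2][330:480,200:400],(800,300))[:, :800]]))"
```

```text
bar px [324. 283.] ctr [506.7 403. ] size [24.7 59.2] ang 16.4 circ [506.3 402.7] 31.7 z 50.3
ring px [320. 222.] ctr [462.8 388.6] size [62.7 64.7] ang 17.6 circ [464.  388.8] 33.3 z 5.9
tin px [322.  80.] ctr [335.6 351.1] size [54.3 53.7] ang 16.4 circ [335.8 351.3] 27.4 z 87.2
0.049928191805996884
False [0.50691947 0.40310348 0.01492977] [1.84866428 1.5692167  0.56584826] 0.050139178009570635 [-0.2601076  -0.39639623 -0.03852484]
```

View pics/m6.png

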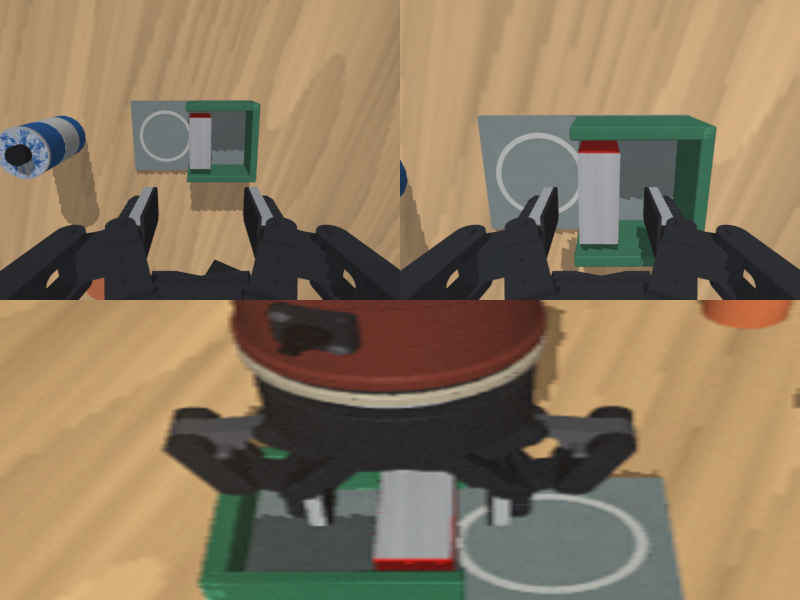

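The fingers straddle the bar correctly at (600,195) in the montage, so I'll close in steps.

```bash
python3 - <<'E'
from h import *
for w in (.03,.022,.015):
    gripper_to(w,60);s=observe();print(w,s["opening"],s["time_s"],np.round(s["ft_force"],1))
snap("wrist",7)
E
```

```text
0.03 0.030065177058030974 22.1333 [-0.1 -0.2 -0.2]
0.022 0.021769674782302736 22.3833 [ 0.5 -0.1 -0.5]
0.015 0.01474377371874346 22.625 [ 0.8 -0.4 -0.1]
```

View pics/wrist7.png

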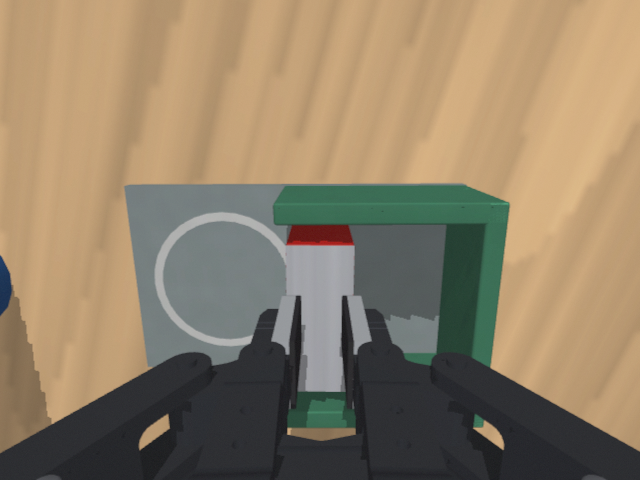

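```bash
python3 - <<'E'
from h import *
print(observe()["eef_pos"],observe()["tcp_rot"])
for tag in(7,6):
    z=np.load(f"pics/wrist{tag}.npz");p,d,K,T=[z[k] for k in"pdKT"];W=world(d,K,T)*1000
    for uv in ([(290,305),(297,305),(350,305),(345,303),(297,380),(345,380),(320,330),(320,380)] if tag==7 else [(235,310),(240,310),(405,305),(410,320),(235,340),(320,340)]):
        print(tag,uv,p[uv[1],uv[0]],np.round(W[uv[1],uv[0]],1))
z=np.load("pics/side6.npz");p,d,K,T=[z[k] for k in"pdKT"];W=world(d,K,T)*1000
for u,v in[(278,458),(279,460),(280,461),(325,459),(324,461),(303,440),(265,460)]:print(u,v,p[v,u],np.round(W[v,u],1))
E
```

```text
[0.5062892  0.40267827 0.01396898] [-1.20075635  1.57073693 -2.48359829]
7 (290, 305) [151 153 157] [493.7 411.8  62.8]
7 (297, 305) [40 40 44] [496.  412.7  63.1]
7 (350, 305) [150 153 156] [513.1 417.7  63.2]
7 (345, 303) [42 41 45] [511.6 417.2  61.2]
7 (297, 380) [27 26 29] [501.3 397.4  82.3]
7 (345, 380) [29 28 30] [516.6 398.2  77. ]
7 (320, 330) [159 160 165] [507.8 400.   51. ]
7 (320, 380) [158 159 162] [514.2 378.1  48.9]
6 (235, 310) [149 151 155] [477.2 406.6  66.7]
6 (240, 310) [109 111 114] [478.8 407.5  67.4]
6 (405, 305) [148 151 155] [531.6 423.2  63.7]
6 (410, 320) [147 151 154] [530.9 423.1  75.4]
6 (235, 340) [28 26 28] [480.9 406.7  85.1]
6 (320, 340) [156 157 163] [509.8 395.4  50.2]
278 458 [72 77 74] [537.5 419.7   6.5]
279 460 [71 77 74] [535.5 421.6   5.7]
280 461 [70 76 74] [534.  422.    4.5]
325 459 [109 115 116] [475.6 403.6   7.4]
324 461 [111 121 119] [476.4 405.9   5.8]
303 440 [155 158 158] [504.7 406.7  51.1]
265 460 [73 78 76] [554.2 426.1   3.7]
```

```bash
python3 - <<'E'
from h import *
z=np.load("pics/side6.npz");p,d,K,T=[z[k] for k in"pdKT"];W=world(d,K,T)*1000
for u in(279,281,325):
  for v in range(432,446,2):print(u,v,p[v,u],np.round(W[v,u],1))
for tag in(6,7):
    z=np.load(f"pics/wrist{tag}.npz");p,d,K,T=[z[k] for k in"pdKT"];W=world(d,K,T)*1000
    m=np.zeros(d.shape,bool);m[290:400,150:480]=1
    m&=(W[...,2]>53)&(W[...,2]<150)
    print(tag,"T",np.round(T[:3,3]*1000),"lowest finger z", np.round(np.percentile(W[...,2][m],[0,1,5]),1), [np.round(np.median(W[m&(W[...,2]<64)&(np.arange(640)[None]<320)==1],0),1),np.round(np.median(W[m&(W[...,2]<64)&(np.arange(640)[None]>320)==1],0),1)])
E
```

```text
279 432 [174 176 177] [530.3 421.2  86.3]
279 434 [170 172 173] [530.5 421.3  81.3]
279 436 [170 171 172] [530.6 421.9  77.2]
279 438 [167 167 170] [531.  421.8  71.4]
279 440 [167 170 171] [531.7 421.1  64.4]
279 442 [183 187 186] [531.7 421.8  60.5]
279 444 [68 74 71] [542.7 401.9   7.6]
281 432 [29 27 22] [528.6 419.   83.1]
281 434 [41 40 39] [528.1 420.6  81.3]
281 436 [58 59 59] [528.7 420.2  74.9]
281 438 [85 87 87] [528.9 420.5  70.2]
281 440 [103 104 105] [528.7 421.5  66.8]
281 442 [125 127 128] [529.5 420.7  59.4]
281 444 [72 77 75] [540.6 399.9   4.8]
325 432 [167 169 171] [475.6 405.   85.6]
325 434 [166 167 170] [475.7 404.5  79.5]
325 436 [167 170 171] [475.3 405.8  76.9]
325 438 [167 169 170] [475.5 405.   70. ]
325 440 [170 171 173] [475.5 404.9  64.5]
325 442 [153 158 160] [475.7 404.1  57.4]
325 444 [107 115 114] [481.2 383.8   7.1]
6 T [488. 470. 194.] lowest finger z [53.5 57.5 62.6] [array([481.7, 401.8,  60.7]), array([531.8, 418.5,  60.9])]
7 T [487. 470. 193.] lowest finger z [53.  56.7 63.6] [array([493.1, 408.4,  59.8]), array([515.8, 416.6,  59.9])]
```

Both cameras put the real fingertips at z≈57 mm while the reported TCP z is 14 mm. The fingers therefore end about 43 mm above the reported TCP, so they closed above the bar (and held the tin near its rim). I'll open and descend with that correction, watching the force.

```bash
python3 - <<'E'
from h import *
b=[.5063,.4027]
gripper_to(.05)
try:
    r=move_l([*b,-.025],feed=.05,max_force=8)
    hold(.1);s=observe();print(r,s["eef_pos"],np.round(s["ft_force"],1),s["time_s"])
    snap("side",8);snap("wrist",8)
except Unreachable as e: print("unreach",e)
z=np.load("pics/side8.npz");p,d,K,T=[z[k] for k in"pdKT"];W=world(d,K,T)*1000
m=np.zeros(d.shape,bool);m[425:480,265:290]=1
for v in range(432,478,4):print(v,[ (p[v,u].tolist(),np.round(W[v,u]).tolist()) for u in(278,282)])
E
```

```text
False [ 0.50672481  0.40294806 -0.02444905] [ 0.8 -0.2  0. ] 24.1417
432 [([35, 31, 30], [530.0, 424.0, 91.0]), ([44, 44, 44], [524.0, 426.0, 99.0])]
436 [([40, 38, 38], [529.0, 427.0, 88.0]), ([41, 40, 40], [525.0, 425.0, 87.0])]
440 [([42, 42, 42], [532.0, 422.0, 67.0]), ([39, 41, 41], [527.0, 422.0, 68.0])]
444 [([51, 49, 52], [533.0, 423.0, 57.0]), ([74, 75, 75], [529.0, 420.0, 53.0])]
448 [([106, 105, 107], [534.0, 422.0, 42.0]), ([116, 117, 116], [529.0, 421.0, 44.0])]
452 [([54, 56, 56], [537.0, 419.0, 23.0]), ([128, 130, 130], [530.0, 421.0, 32.0])]
456 [([71, 77, 73], [539.0, 417.0, 6.0]), ([88, 91, 89], [530.0, 422.0, 21.0])]
460 [([73, 78, 73], [537.0, 422.0, 6.0]), ([73, 78, 74], [532.0, 420.0, 3.0])]
464 [([69, 76, 72], [535.0, 427.0, 6.0]), ([73, 77, 73], [529.0, 426.0, 7.0])]
468 [([48, 98, 67], [524.0, 449.0, 51.0]), ([51, 97, 69], [519.0, 447.0, 50.0])]
472 [([50, 102, 71], [522.0, 453.0, 51.0]), ([52, 103, 75], [517.0, 452.0, 51.0])]
476 [([51, 105, 76], [522.0, 454.0, 40.0]), ([49, 107, 75], [518.0, 452.0, 40.0])]
```

View pics/side8.png

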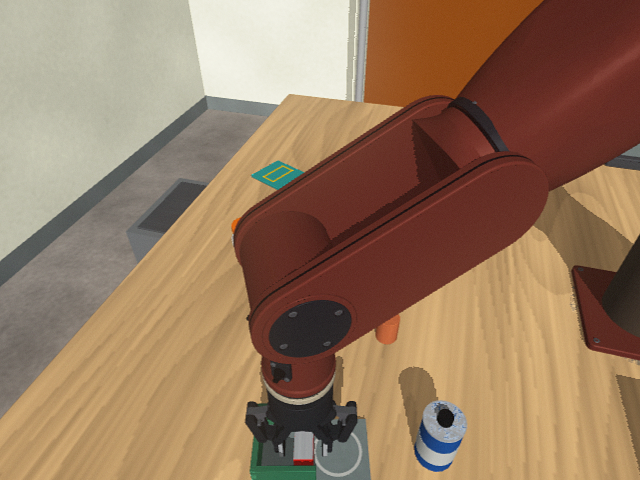

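View pics/wrist8.png

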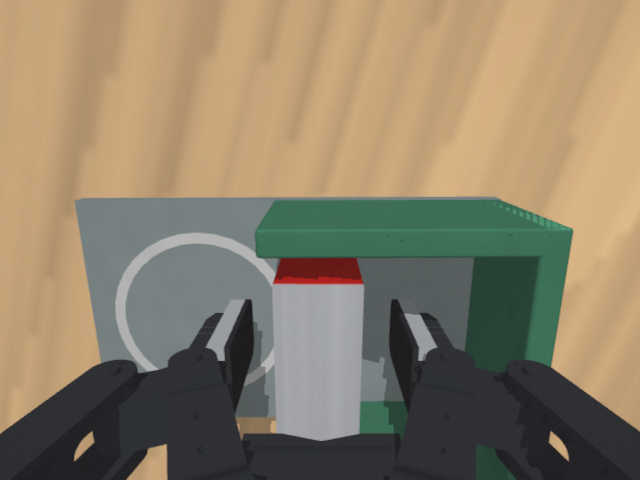

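The pads are now beside the bar with tips at about z 18 mm. Closing and lifting.

```bash
python3 - <<'E'
from h import *
b=[.5063,.4027]
gripper_to(.015,60);print(observe()["opening"])
move_l([*b,.10],feed=.12);s=observe();print(s["opening"],s["ft_force"],s["time_s"])
if s["opening"]>.018:
    a=np.radians(-104.9);u=np.array([np.cos(a),np.sin(a)]);t=np.array([.6161,-.1652])-.03*u
    movep([*t,.20],[0,np.pi/2,a]);print(observe()["time_s"],observe()["opening"],observe()["eef_pos"]);snap("wrist",9)
E
```

```text
0.024331465408167323
0.02456915800792291 [-0.77813154  0.11332206 -5.00219565] 25.775
27.7917 0.024133972880432668 [ 0.62388027 -0.13489326  0.19962276]
```

View pics/wrist9.png

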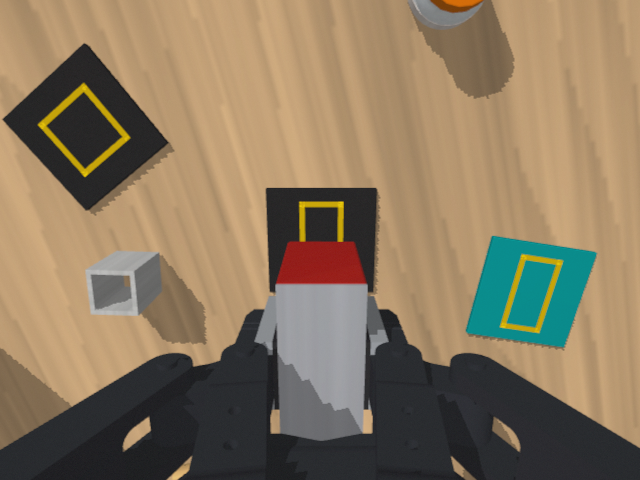

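The bar is held. The black pad_flat lies ahead at (322,240), with the turquoise look-alike at (531,294). I'll measure how the bar sits in the jaws and check the pad angle.

```bash
python3 - <<'E'
from h import *
z=np.load("pics/wrist9.npz");p,d,K,T=[z[k] for k in"pdKT"]
h=hsv(p).astype(int);H,S,V=h[...,0],h[...,1],h[...,2];W=world(d,K,T);Z=W[...,2]
A=(d,K,T)
U=np.arange(640)[None,:]+0*Z;Y=np.arange(480)[:,None]+0*Z
m=(U>268)&(U<372)&(Y>275)&(Y<445)&(V>85)&(S<50)&(abs(Z-.273)<.012)
print("z",np.percentile(Z[m],[10,50,90]))
show("bartop",m,.274,*A,200)
# in tool coords
e=observe()["eef_pos"][:2]*1000;a=np.radians(-104.9);u=np.array([np.cos(a),np.sin(a)]);v=np.array([-u[1],u[0]])
c=blobs(m,200);c=max(c,key=cv2.contourArea);P=ray(c[:,0],.274,K,T)[:,:2]*1000-e
print("along u",(P@u).min(),(P@u).max(),"v",(P@v).min(),(P@v).max())
# pad edges by line fits
pm=(V<70)&(Z<.015)&(Z>.002)&(U>255)&(U<390)&(Y<300)
for nm,vs in(("L",range(195,285)),("R",range(195,285))):
    pts=[]
    for y in vs:
        x=np.where(pm[y])[0]
        if len(x):pts.append([x.min() if nm=="L" else x.max(),y])
    Q=ray(pts,.006,K,T)[:,:2];l=cv2.fitLine(Q.astype(np.float32),cv2.DIST_HUBER,0,.001,.001).ravel();print(nm,np.degrees(np.arctan2(l[1],l[0])),Q.mean(0))
pts=[[x,np.where(pm[:,x])[0].min()] for x in range(272,372)]
Q=ray(pts,.006,K,T)[:,:2];l=cv2.fitLine(Q.astype(np.float32),cv2.DIST_HUBER,0,.001,.001).ravel();print("T",np.degrees(np.arctan2(l[1],l[0])),Q.mean(0))
E
```

```text
z [0.27362854 0.27438415 0.27508526]
bartop px [321. 358.] ctr [ 625.1 -130. ] size [49.9 28.7] ang 75.1 circ [ 625.8 -128.9] 26.6 z 274.4
along u -29.976419613401596 19.918258780198034 v -14.468719542381193 14.21971171390865
L 75.25093 [ 0.56948026 -0.15070256]
R 75.24252 [ 0.66378282 -0.17571047]
T -14.851789 [ 0.62927195 -0.11693662]
```

The bar is centred in the jaws, with its near end at −30 mm. The pad edges give 75.2° and a centre of (616.5,−165.3), which agrees with the outline. Placing it now.

```bash
python3 - <<'E'
from h import *
a=np.radians(-104.8);R=[0,np.pi/2,a];c=[.6163,-.1653]
movep([*c,.06],R);hold(.15)
print(move_l([*c,-.0245],feed=.06,max_force=10));hold(.2);s=observe();print(s["eef_pos"],s["ft_force"])
gripper_to(.05);move_l([*c,.09],feed=.15)
u=np.array([np.cos(a),np.sin(a)]);t=np.array(c)-.04*u
movep([*t,.20],R);gripper_to(.085);print(observe()["time_s"]);p,d,K,T=snap("wrist",10)
h=hsv(p).astype(int);H,S,V=h[...,0],h[...,1],h[...,2];W=world(d,K,T);Z=W[...,2];A=(d,K,T)
U=np.arange(640)[None,:]+0*Z;Y=np.arange(480)[:,None]+0*Z
show("bar",(abs(Z-.051)<.004)&(S<60)&(Y<330)&(U>200)&(U<450),.051,*A,200)
show("yel",(H>20)&(H<32)&(S>150)&(V>120),0.006,*A)
show("tube",(U<220)&(abs(Z-.055)<.004),.055,*A)
E
```

```text
False
[ 0.61649819 -0.16534596 -0.02420152] [ 0.13889638  0.333905   -4.62858318]
32.6417
bar px [322. 265.] ctr [ 617.2 -165. ] size [59.3 24.5] ang 75.6 circ [ 616.8 -164.9] 31.9 z 50.1
yel px [530. 301.] ctr [ 796.6 -266.6] size [75.7 39.4] ang 66.3 circ [ 796.5 -266.6] 42.1 z 6.0
yel px [318. 242.] ctr [ 615.9 -165.3] size [75.5 40.2] ang 75.1 circ [ 616.  -165.1] 42.5 z 5.9
yel px [ 85. 140.] ctr [444.1 -16.8] size [56.3 56.2] ang 22.1 circ [444.1 -16.8] 38.6 z 5.7
tube px [114. 301.] ctr [ 441.4 -149.6] size [41.3 41.6] ang 73.4 circ [ 441.2 -149.8] 28.3 z 53.8
```

View pics/wrist10.png

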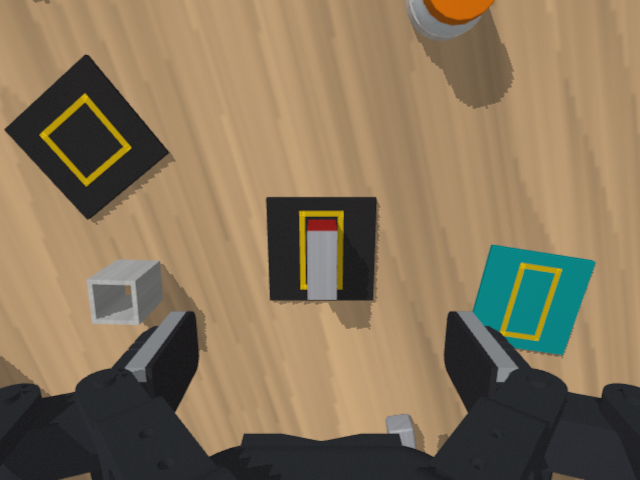

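The bar stands on pad_flat at (617.0,−165.0), within about 1 mm of the outline centre (616.0,−165.2) and less than 1° off. The tube is next: look from above, then grasp.

```bash
python3 - <<'E'
from h import *
a=np.radians(-106.6);R=[0,np.pi/2,a];u=np.array([np.cos(a),np.sin(a)]);c=np.array([.4412,-.1497])
t=c-.05*u
movep([*t,.16],R);hold(.2);print(observe()["time_s"]);p,d,K,T=snap("wrist",11)
h=hsv(p).astype(int);H,S,V=h[...,0],h[...,1],h[...,2];W=world(d,K,T);Z=W[...,2];A=(d,K,T)
U=np.arange(640)[None,:]+0*Z;Y=np.arange(480)[:,None]+0*Z
show("tube",(abs(Z-.055)<.003)&(Y<330)&(U>200)&(U<450),.055,*A,200)
show("yel",(H>20)&(H<32)&(S>150)&(V>120),0.006,*A)
E
```

```text
33.6333
tube px [317. 298.] ctr [ 440.  -149.3] size [40.3 39.8] ang 73.3 circ [ 440.1 -149.7] 27.8 z 54.1
yel px [516. 223.] ctr [ 615.7 -165.2] size [76.3 40.4] ang 75.2 circ [ 615.5 -164.9] 42.3 z 5.9
yel px [272. 116.] ctr [444.  -16.8] size [56.5 56.4] ang 22.2 circ [444.1 -16.9] 39.3 z 5.8
```

View pics/wrist11.png

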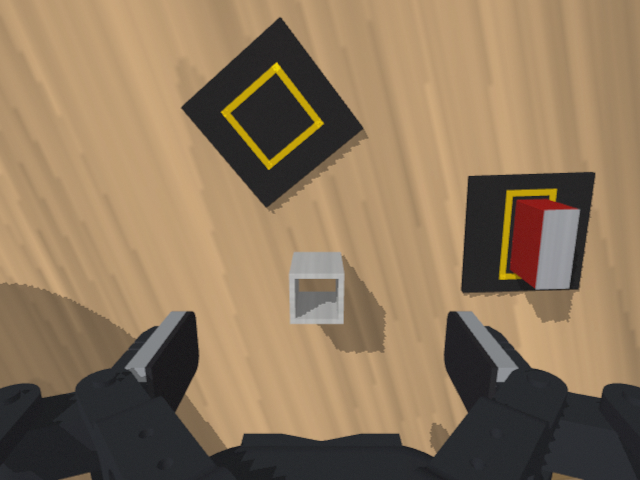

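The tube is at (440.1,−149.4), angle 73.3°, size 40×40. Grasping it and placing it on the square pad at (444.1,−16.8), 22.2°.

```bash
python3 - <<'E'
from h import *
R=[0,np.pi/2,np.radians(-106.7)];c=[.4401,-.1494]
movep([*c,.07],R);hold(.1)
print(move_l([*c,-.022],feed=.08,max_force=10),observe()["eef_pos"])
gripper_to(.03,50);print(observe()["opening"])
move_l([*c,.08],feed=.12)
R=[0,np.pi/2,np.radians(-67.85)];c=[.4441,-.0168]
movep([*c,.08],R);hold(.15);print(observe()["opening"])
print(move_l([*c,-.0155],feed=.06,max_force=10));hold(.2);s=observe();print(s["eef_pos"],s["ft_force"])
gripper_to(.075);move_l([*c,.07],feed=.15)
a=np.radians(-67.85)
u=np.array([np.cos(a),np.sin(a)]);t=np.array(c)-.05*u
gripper_to(.085);movep([*t,.16],R);hold(.2);print(observe()["time_s"]);p,d,K,T=snap("wrist",12)
h=hsv(p).astype(int);H,S,V=h[...,0],h[...,1],h[...,2];W=world(d,K,T);Z=W[...,2];A=(d,K,T)
U=np.arange(640)[None,:]+0*Z;Y=np.arange(480)[:,None]+0*Z
show("tube",(abs(Z-.061)<.003)&(Y<330)&(U>200)&(U<450),.061,*A,200)
show("yel",(H>20)&(H<32)&(S>150)&(V>120),0.006,*A)
show("pad",(V<70)&(Z<.015)&(Z>.002),.006,*A,300)
E
```

```text
False [ 0.44065536 -0.14969235 -0.02143685]
0.03971359006603728
0.03973976291201174
False
[ 0.44429917 -0.0168586  -0.01526378] [-0.37820436 -0.48349092 -1.72196051]
41.8583
tube px [323. 303.] ctr [446. -17.] size [39.9 40.3] ang 21.9 circ [446.4 -17.2] 27.8 z 60.1
yel px [434. 444.] ctr [ 608.3 -134.9] size [21.5 10.5] ang 77.3 circ [ 607.8 -134.7] 11.2 z 5.8
yel px [315. 262.] ctr [443.6 -16.6] size [56.2 55.3] ang 22.1 circ [443.7 -16.6] 38.9 z 5.8
yel px [609. 153.] ctr [615.9 161.4] size [39.6 55.8] ang 33.6 circ [622.5 165.8] 27.9 z 5.9
pad px [423. 431.] ctr [ 593.1 -127.3] size [42.  41.6] ang 73.8 circ [ 593.7 -123.7] 25.5 z 5.2
pad px [323. 290.] ctr [450.  -27.4] size [30.7 10. ] ang 22.1 circ [450.  -27.6] 16.1 z 5.1
pad px [321. 263.] ctr [443.4 -16.1] size [98.4 99.7] ang 22.1 circ [443.6 -16.3] 69.1 z 5.2
pad px [619. 152.] ctr [618.4 163.1] size [33.6 44.7] ang 33.6 circ [622.5 166. ] 22.6 z 6.1
pad px [595. 151.] ctr [620.9 165.3] size [ 99.7 100.5] ang 79.7 circ [620.9 165.3] 69.3 z 5.2
```

View pics/wrist12.png

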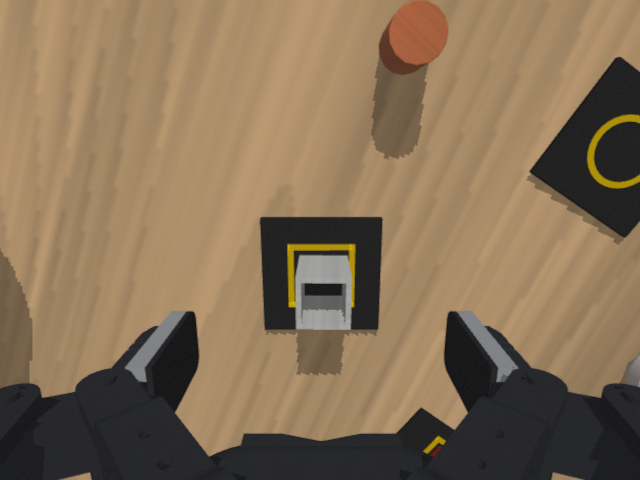

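The tube stands on the square pad, in line with it (21.9° vs 22.1°). This view suggests it is about 2 mm off along x. I'll check that with the fixed cameras once the arm is clear, and look at the rod now.

```bash
python3 - <<'E'
from h import *
a=np.radians(-68);R=[0,np.pi/2,a];u=np.array([np.cos(a),np.sin(a)]);c=np.array([.433,.1725])
t=c-.05*u
movep([*t,.16],R);hold(.2);print(observe()["time_s"]);p,d,K,T=snap("wrist",13)
h=hsv(p).astype(int);H,S,V=h[...,0],h[...,1],h[...,2];W=world(d,K,T);Z=W[...,2];A=(d,K,T)
U=np.arange(640)[None,:]+0*Z;Y=np.arange(480)[:,None]+0*Z
show("rod",(abs(Z-.050)<.003)&(Y<330)&(U>200)&(U<450),.050,*A,200)
show("tube",(abs(Z-.061)<.003)&(S<40),.061,*A,200)
show("yel",(H>20)&(H<32)&(S>150)&(V>120),0.006,*A)
for n in("top","side"):
    p,d,K,T=snap(n,13)
    h=hsv(p).astype(int);H,S,V=h[...,0],h[...,1],h[...,2];W=world(d,K,T);Z=W[...,2];A=(d,K,T)
    q=(abs(W[...,0]-.445)<.06)&(abs(W[...,1]+.02)<.06)
    show(n+"tube",(abs(Z-.061)<.004)&q,.061,*A,20)
    show(n+"yel",(H>20)&(H<32)&(S>150)&(V>100)&q,.006,*A,20)
    show(n+"pad",q&(Z>.003),.006,*A,200)
    q=(abs(W[...,0]-.617)<.06)&(abs(W[...,1]+.165)<.06)
    show(n+"bar",(abs(Z-.051)<.004)&q,.051,*A,20)
    show(n+"yel",(H>20)&(H<32)&(S>150)&(V>100)&q,.006,*A,20)
E
```

```text
42.8917
rod px [320. 294.] ctr [433.6 171.7] size [37.1 37.2] ang 65.4 circ [433.7 171.6] 19.0 z 49.2
yel px [251. 430.] ctr [437.4  -2.2] size [55.9 24.9] ang 21.8 circ [437.5  -2.2] 30.1 z 5.8
yel px [530. 340.] ctr [628.6 180.8] size [23. 54.] ang 66.1 circ [624.5 171.5] 27.0 z 5.9
toptube px [319. 318.] ctr [445.7 -18. ] size [39.8 39.8] ang 22.3 circ [445.7 -18.3] 26.8 z 61.3
topyel px [318. 322.] ctr [442.6 -17.9] size [56.  55.3] ang 22.1 circ [443.2 -17.5] 38.3 z 6.3
toppad px [319. 319.] ctr [443.5 -18.2] size [103.4 103.7] ang 19.9 circ [443.5 -18.9] 66.4 z 6.5
topbar px [393. 234.] ctr [ 616.2 -165. ] size [59.9 25.6] ang 75.2 circ [ 616.7 -165.1] 31.8 z 50.9
topyel px [383. 240.] ctr [ 610.4 -162.7] size [78.6 38.2] ang 63.8 circ [ 614.4 -164.6] 40.2 z 6.7
sidetube px [402. 246.] ctr [438.   -3.2] size [43.1 20.1] ang 41.9 circ [441.1  -6.7] 21.9 z 60.6
sideyel px [395. 265.] ctr [442.7 -18.9] size [56.8 55.1] ang 22.1 circ [442.7 -19.4] 38.9 z 6.9
sidepad px [400. 262.] ctr [434.3 -28.2] size [ 92.7 134.4] ang 4.0 circ [444.2 -24.5] 70.4 z 7.1
sidebar px [334. 192.] ctr [ 616.3 -162.9] size [66.6 27.6] ang 75.5 circ [ 615.6 -163.4] 35.3 z 50.7
```

View pics/top13.png

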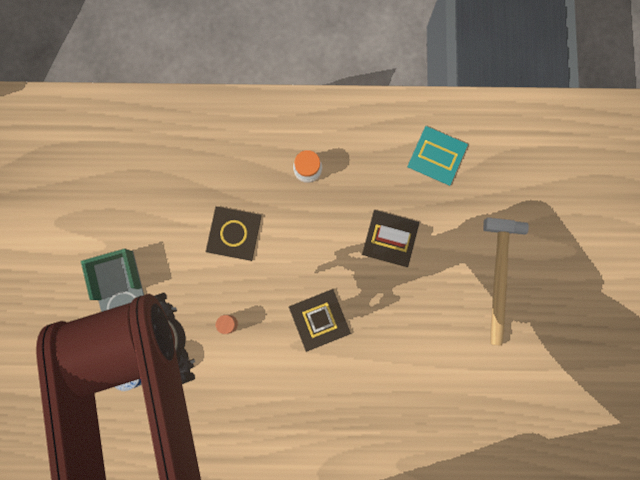

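View pics/side13.png

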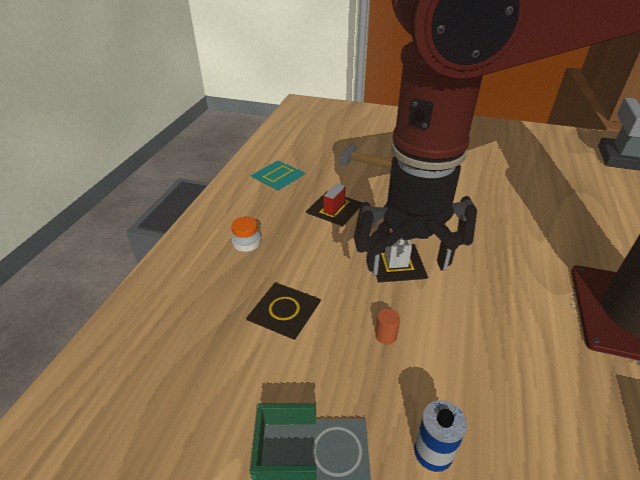

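In both the top view and the wrist view the tube sits about 2 mm towards +x of its outline, and I'll correct that afterwards. The bar looks fine at about 1 mm. Rod first: it is at (433.6,171.7), going to the round outline at (622.4,166.2).

```bash
python3 - <<'E'
from h import *
R=[0,np.pi/2,np.radians(-68)];c=[.4336,.1717]
movep([*c,.07],R);hold(.1)
print(move_l([*c,-.022],feed=.08,max_force=10),observe()["eef_pos"])
gripper_to(.03,50);print(observe()["opening"])
move_l([*c,.08],feed=.12)
a=np.radians(-75);R=[0,np.pi/2,a];c=[.6222,.1662]
movep([*c,.08],R);hold(.15);print(observe()["opening"])
print(move_l([*c,-.0155],feed=.06,max_force=10));hold(.2);s=observe();print(s["eef_pos"],s["ft_force"])
gripper_to(.075);move_l([*c,.07],feed=.15)
u=np.array([np.cos(a),np.sin(a)]);t=np.array(c)-.05*u
gripper_to(.085);movep([*t,.16],R);hold(.2);print(observe()["time_s"]);p,d,K,T=snap("wrist",14)
h=hsv(p).astype(int);H,S,V=h[...,0],h[...,1],h[...,2];W=world(d,K,T);Z=W[...,2];A=(d,K,T)
U=np.arange(640)[None,:]+0*Z;Y=np.arange(480)[:,None]+0*Z
show("rod",(abs(Z-.056)<.003)&(Y<330)&(U>200)&(U<450),.056,*A,200)
show("yel",(H>20)&(H<32)&(S>150)&(V>120),0.006,*A)
show("pad",(V<70)&(Z<.015)&(Z>.002),.006,*A,300)
p,d,K,T=snap("top",14);W=world(d,K,T);Z=W[...,2];h=hsv(p).astype(int);H,S,V=h[...,0],h[...,1],h[...,2]
q=(abs(W[...,0]-.62)<.07)&(abs(W[...,1]-.165)<.07);A=(d,K,T)
show("toprod",(abs(Z-.056)<.004)&q,.056,*A,20)
E
```

```text
False [ 0.43424665  0.17184017 -0.02141087]
0.036832219883717016
0.03675150424205234
False
[ 0.62236154  0.16624512 -0.01525759] [ 0.08114632 -0.63928612 -4.27156285]
51.4333
rod px [324. 299.] ctr [623.8 166.3] size [36.4 37.5] ang 15.0 circ [623.4 166.6] 19.1 z 55.2
yel px [ 60. 387.] ctr [422.3  -0.7] size [28.4 10.9] ang 22.1 circ [422.5  -1. ] 14.8 z 5.6
yel px [322. 264.] ctr [620.9 171.5] size [55.  44.3] ang 17.4 circ [622.6 166.1] 28.0 z 5.8
pad px [ 65. 370.] ctr [431.6  15.5] size [97.8 35.4] ang 22.5 circ [428.2  24. ] 49.4 z 5.0
pad px [323. 272.] ctr [622.6 166.9] size [99.6 98.8] ang 79.7 circ [622.5 166.6] 69.4 z 5.2
toprod px [229. 229.] ctr [623.2 165.1] size [34.7 38.4] ang 0.7 circ [622.7 164.8] 19.5 z 56.0
```

View pics/wrist14.png

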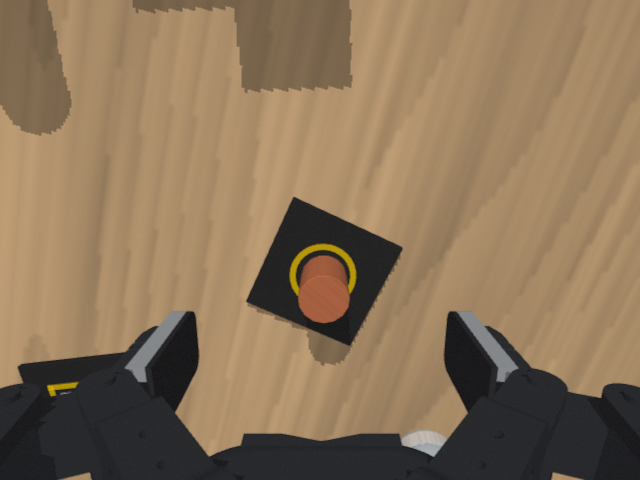

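The rod is within about 1 mm of centre. Now I'll shift the tube by about 1.7 mm.

```bash
python3 - <<'E'
from h import *
a=np.radians(-67.85);R=[0,np.pi/2,a];c=np.array([.4441,-.0168])
movep([*c,.10],R);gripper_to(.07);hold(.2);
print(move_l([*c,-.0155],feed=.08,max_force=10));hold(.2)
gripper_to(.03,50);print(observe()["opening"])
move_l([*c,-.008],feed=.05)
c2=c+[-.0017,.0003]
move_l([*c2,-.008],feed=.02);hold(.2)
print(move_l([*c2,-.0153],feed=.03,max_force=10));hold(.2)
gripper_to(.075);move_l([*c2,.07],feed=.15);gripper_to(.085)
u=np.array([np.cos(a),np.sin(a)]);t=c-.05*u
movep([*t,.16],R);hold(.2);print(observe()["time_s"]);p,d,K,T=snap("wrist",15)
h=hsv(p).astype(int);H,S,V=h[...,0],h[...,1],h[...,2];W=world(d,K,T);Z=W[...,2];A=(d,K,T)
U=np.arange(640)[None,:]+0*Z;Y=np.arange(480)[:,None]+0*Z
show("tube",(abs(Z-.061)<.003)&(Y<330)&(U>200)&(U<450),.061,*A,200)
show("yel",(H>20)&(H<32)&(S>150)&(V>120)&(U>200)&(U<450)&(Y<400),0.006,*A)
a=np.radians(16.5);u=np.array([np.cos(a),np.sin(a)]);t=np.array([.4635,.3892])-.05*u
movep([*t,.2],[0,np.pi/2,a]);hold(.2);print(observe()["time_s"],observe()["eef_pos"]);p,d,K,T=snap("wrist",16)
h=hsv(p).astype(int);H,S,V=h[...,0],h[...,1],h[...,2];W=world(d,K,T);Z=W[...,2];A=(d,K,T)
show("ring",(V>150)&(S<40)&(Z>.003)&(Z<.012)&(U>200)&(U<450)&(Y<300),.006,*A,100)
show("tin",(abs(Z-.088)<.004),.088,*A,100) 
show("cap",(abs(Z-.098)<.004),.098,*A,100) 
show("floor",(Z>.0035)&(Z<.009)&(U>200)&(U<450),.006,*A)
E
```

```text
False
0.03942695134067143
True
58.7
tube px [322. 302.] ctr [444.3 -16.5] size [39.9 40.9] ang 21.9 circ [444.7 -16.7] 27.6 z 60.1
yel px [320. 262.] ctr [443.6 -16.5] size [56.2 55.3] ang 22.1 circ [443.7 -16.7] 38.9 z 5.9
60.2583 [0.41618311 0.37393011 0.20003769]
ring px [320. 252.] ctr [462.5 388.5] size [63.  66.1] ang 20.6 circ [463.9 389.1] 33.4 z 5.9
tin px [320. 101.] ctr [335.7 351. ] size [53.8 54.3] ang 16.3 circ [335.7 351.2] 27.4 z 87.2
cap px [320. 101.] ctr [335.6 351. ] size [19.3 19.2] ang 16.3 circ [335.7 351.2] 10.0 z 97.2
floor px [321. 281.] ctr [494.  398.6] size [149.5  91.8] ang 16.7 circ [491.7 398.1] 84.9 z 5.5
```

View pics/wrist16.png

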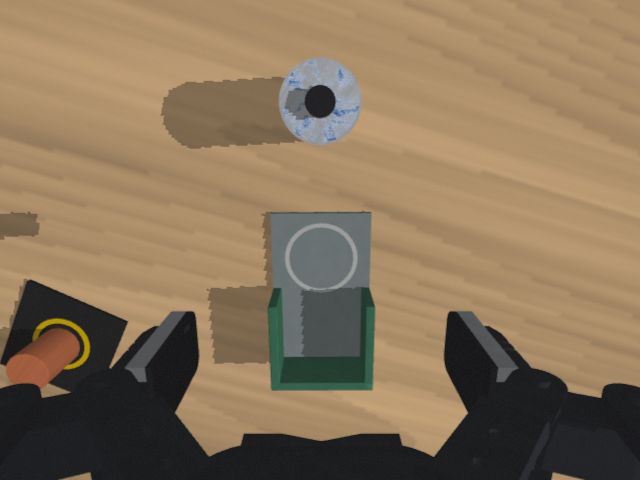

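The tube is now within 1 mm of centre (444.5,−16.6 vs 443.7,−16.6). The ring is at (320,257), centre (463.7,389.3), and the tin is at (320,101), (335.7,351.2). Returning the tin.

```bash
python3 - <<'E'
from h import *
a=np.radians(16.5);R=[0,np.pi/2,a];u=np.array([np.cos(a),np.sin(a)])
c=np.array([.3357,.3512]);g=np.array([.4637,.3893])
movep([*c,.12],R);hold(.1);print(move_l([*c,.002],feed=.08,max_force=10));hold(.15)
gripper_to(.04,40);print(observe()["opening"])
move_l([*c,.045],feed=.08);move_l([*g,.045],feed=.1);hold(.2);print(observe()["opening"])
print(move_l([*g,.0085],feed=.04,max_force=8));hold(.2);print(observe()["eef_pos"],observe()["ft_force"])
gripper_to(.085);move_l([*g,.13],feed=.15)
t=g-.05*u
movep([*t,.2],R);hold(.2);print(observe()["time_s"]);p,d,K,T=snap("wrist",17)
h=hsv(p).astype(int);H,S,V=h[...,0],h[...,1],h[...,2];W=world(d,K,T);Z=W[...,2];A=(d,K,T)
show("tin",(abs(Z-.094)<.004),.094,*A,100) 
show("cap",(abs(Z-.104)<.004),.104,*A,100) 
E
```

```text
False
0.053287829661498254
0.05334929037299649
True
[0.46301037 0.38886613 0.00840892] [-0.99419015 -0.91217073  5.19087713]
68.6083
tin px [322. 294.] ctr [461.6 390.1] size [55.4 54. ] ang 16.5 circ [461.6 390.1] 27.8 z 93.2
cap px [322. 299.] ctr [461.5 390.1] size [20.5 19.7] ang 16.5 circ [461.4 390.1] 10.5 z 103.1
```

View pics/wrist17.png

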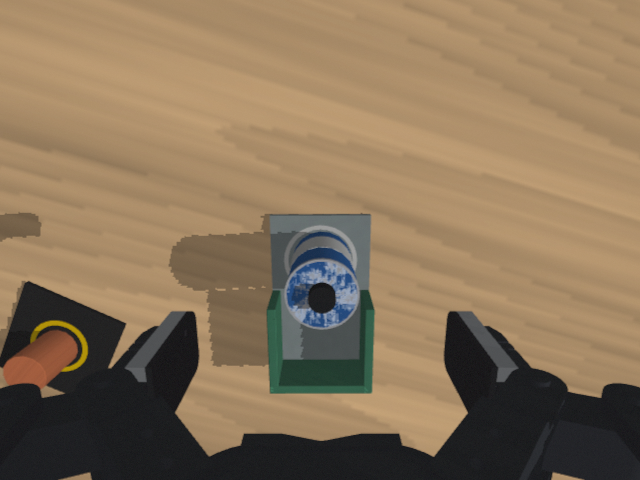

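The tin stands in the bay. I'll move the arm clear and check the tin's base against the ring and floor in the other views.

```bash
python3 - <<'E'
from h import *
set_joints([1.146+.5,.0,1.526,0,1.395,-.126]);hold(.3);print(observe()["time_s"])
for n in("top","side"):
    p,d,K,T=snap(n,18)
    h=hsv(p).astype(int);H,S,V=h[...,0],h[...,1],h[...,2];W=world(d,K,T);Z=W[...,2];A=(d,K,T)
    def near(x,y,r=.07):return (abs(W[...,0]-x)<r)&(abs(W[...,1]-y)<r)
    show(n+" tin",(abs(Z-.094)<.004)&near(.463,.389),.094,*A,20)
    show(n+" cap",(abs(Z-.104)<.004)&near(.463,.389),.104,*A,20)
    show(n+" rod",(abs(Z-.056)<.004)&near(.622,.166),.056,*A,20)
    show(n+" tube",(abs(Z-.061)<.004)&near(.444,-.017),.061,*A,20)
    show(n+" bar",(abs(Z-.051)<.004)&near(.616,-.165),.051,*A,20)
    show(n+" wall",(abs(Z-.052)<.003)&(H>55)&(H<95)&(S>80)&near(.525,.407),.052,*A,20)
    show(n+" yel",(H>20)&(H<32)&(S>150)&(V>100),.006,*A,20)
    p0,d0=load(n,0)
    diff=cv2.absdiff(p,p0).max(2)
    x0=p[300:350,70:170] if n=="top" else p[380:480,230:400]
s=cv2.imread("pics/side18.png")[380:480,240:400];t=cv2.imread("pics/top18.png")[240:340,70:170]
cv2.imwrite("pics/m18.png",np.hstack([cv2.resize(s,(480,300)),cv2.resize(t,(300,300),interpolation=cv2.INTER_CUBIC)]))
E
```

```text
71.125
top tin px [106. 308.] ctr [461.1 389. ] size [53.1 55.5] ang 0.7 circ [461.6 389.1] 27.9 z 93.8
top cap px [104. 308.] ctr [461.9 388.9] size [16.9 21. ] ang 0.7 circ [461.  388.9] 10.7 z 104.2
top rod px [229. 229.] ctr [623.  165.7] size [36.4 36.1] ang 64.0 circ [622.7 165.4] 19.2 z 56.1
top tube px [319. 319.] ctr [444.1 -17.9] size [39.8 39.8] ang 22.3 circ [444.7 -17.5] 26.2 z 61.1
top bar px [393. 234.] ctr [ 616.1 -164.8] size [60.1 25.9] ang 75.6 circ [ 615.7 -164.5] 31.9 z 51.0
top wall px [ 87. 280.] ctr [517.6 446.8] size [77.6  6.8] ang 16.8 circ [517.5 447.1] 38.8 z 51.8
top wall px [129. 276.] ctr [530.6 364.2] size [56.5  4.8] ang 17.1 circ [530.4 364.9] 28.3 z 51.7
top wall px [101. 257.] ctr [565.4 414.8] size [ 5.3 81.3] ang 16.9 circ [565.9 415. ] 40.7 z 52.0
top yel px [319. 320.] ctr [442.8 -17.9] size [56.8 55.6] ang 21.6 circ [443.  -17.4] 38.3 z 6.8
top yel px [385. 241.] ctr [ 614.4 -165.6] size [77.3 39.8] ang 73.8 circ [ 615.3 -165.5] 41.7 z 6.9
top yel px [234. 239.] ctr [618.6 163.5] size [47.9 54.6] ang 39.7 circ [621.7 165.4] 28.4 z 6.5
top yel
[... 394 characters left out ...]
de tube px [399. 241.] ctr [443.6 -15.9] size [41.3 45.8] ang 20.2 circ [443.2 -16.3] 28.2 z 60.7
side bar px [334. 191.] ctr [ 616.2 -163.4] size [65.5 27.6] ang 75.5 circ [ 619.1 -164.6] 33.8 z 50.7
side wall px [277. 442.] ctr [529.8 408.8] size [80.4 93.1] ang 16.9 circ [529.8 408. ] 60.5 z 51.8
side yel px [284. 312.] ctr [619.5 169.3] size [54.7 43.1] ang 26.2 circ [621.9 164.4] 27.8 z 6.8
side yel px [394. 265.] ctr [442.8 -18.9] size [56.6 54.9] ang 22.1 circ [442.7 -19.4] 38.9 z 6.9
side yel px [337. 209.] ctr [ 615.3 -166.8] size [75.9 37.9] ang 74.3 circ [ 615.2 -166.7] 42.3 z 6.8
side yel px [277. 173.] ctr [ 796.4 -269.3] size [73.3 40.2] ang 65.3 circ [ 796.1 -269.2] 39.9 z 6.8
```

View pics/m18.png

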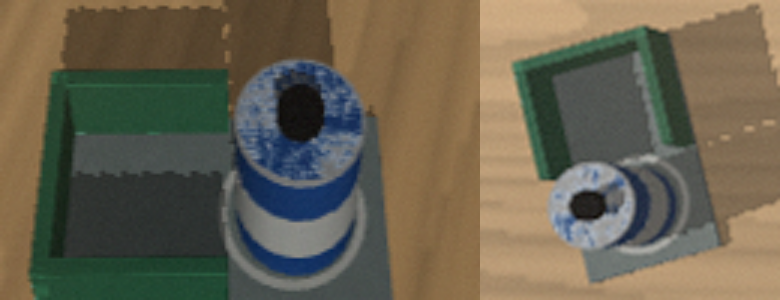

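View pics/top18.png

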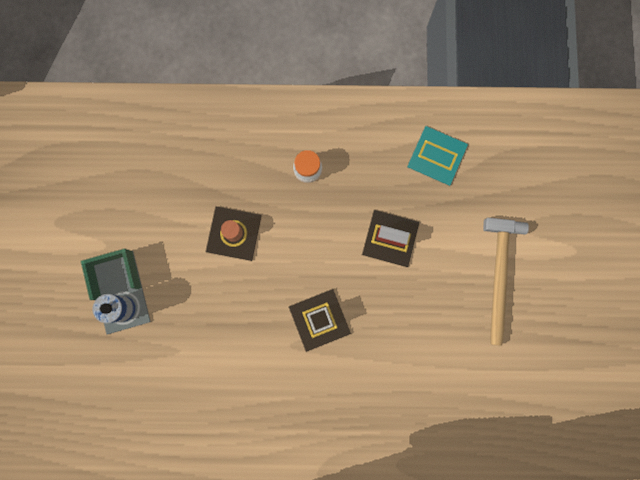

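View pics/side18.png

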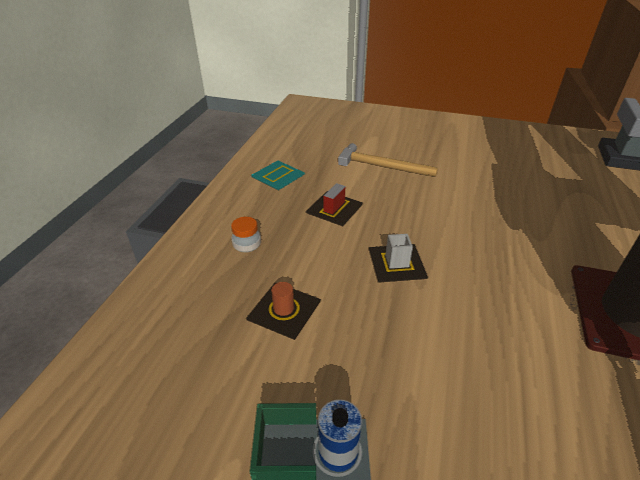

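```bash
python3 - <<'E'
from h import *
z=np.load("pics/side13.npz");p,d,K,T=[z[k] for k in"pdKT"]
h=hsv(p).astype(int);S,V=h[...,1],h[...,2];W=world(d,K,T);Z=W[...,2]
m=(V>150)&(S<40)&(Z<.013)&(abs(W[...,0]-.463)<.05)&(abs(W[...,1]-.389)<.05)
show("ring",m,.006,d,K,T,50)
m=(Z>.003)&(Z<.013)&(abs(W[...,0]-.463)<.03)
for n in("top","side"):
    a=np.load(f"pics/{n}0.npz")["p"];b=np.load(f"pics/{n}18.npz")["p"]
    D=cv2.absdiff(a,b).max(2)
    for nm,(u0,v0,u1,v1) in (dict(jar=(285,140,325,190),hammer=(480,210,535,290)) if n=="top" else dict(jar=(225,210,268,255),hammer=(335,140,440,180))).items():print(n,nm,np.percentile(D[v0:v1,u0:u1],[50,95,99]))
E
```

```text
top jar [12. 16. 17.]
top hammer [12. 16. 17.]
side jar [ 9. 13. 14.]
side hammer [ 9. 13. 48.]
```

```bash
python3 - <<'E'
from h import *
z=np.load("pics/side13.npz");p,d,K,T=[z[k] for k in"pdKT"]
h=hsv(p).astype(int);S,V=h[...,1],h[...,2]
sub=np.zeros(V.shape,bool);sub[420:480,314:366]=1
print(V[440,310:370].tolist())
show("ring",(V>138)&(S<60)&sub,.006,d,K,T,50)
E
```

```text
[59, 56, 59, 54, 92, 134, 145, 141, 119, 95, 91, 91, 94, 96, 92, 91, 91, 91, 94, 94, 91, 91, 93, 93, 89, 92, 95, 91, 93, 95, 93, 93, 94, 90, 89, 91, 87, 90, 93, 92, 93, 94, 93, 91, 92, 102, 131, 140, 126, 103, 88, 92, 90, 91, 93, 91, 89, 118, 147, 154]
```

```bash
python3 - <<'E'
from h import *
z=np.load("pics/side13.npz");p,d,K,T=[z[k] for k in"pdKT"]
h=hsv(p).astype(int);V=h[...,2]
sub=np.zeros(V.shape,bool);sub[424:478,314:362]=1
show("ring",(V>112)&sub,.006,d,K,T,50)
E
```

```text
ring px [339. 453.] ctr [462.3 387.2] size [65.3 67.1] ang 16.1 circ [463.2 387.2] 34.2 z 6.6
```

```bash
python3 -c "
from plant import *
job_done();print(observe()['time_s'])"
```

```text
the job is handed in; nothing more can be done
the job is handed in; nothing more can be done
```

The three blanks are standing on their matching pads, the tin is back on its ring, and the job was handed in at about 71 s. The gripper is open and the arm was parked clear of everything.

**Order of work:** I lifted the tin aside upright, moved the bar to the black pad_flat (not the turquoise look-alike), then placed the tube and the rod. I then nudged the tube about 1.7 mm and stood the tin back on the ring last.

**Final checks (offsets between object and outline centres):**

| Item | Offset | Angle |
|---|---|---|
| Bar | about 1 mm | within 0.5° |
| Tube | about 1 mm | within 0.3° |
| Rod | about 1 mm | round, not applicable |
| Tin | about 2 mm off the ring centre, upright | round, not applicable |

- **Jar and hammer:** both look unchanged in the before and after pictures.
- **Camera disagreement:** the side view puts some objects and outlines 2–3 mm away from where the wrist view does in y. That is about the accuracy the calibration allows.

**What went wrong:**
- **Missed grasp:** my first attempt at the bar closed on air. The real fingertips sit about 43 mm behind the reported TCP, and I corrected for this from then on.
- **First tin lift:** because of the same offset, that lift held the tin only near its rim. It stayed upright.

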